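Transfer moulded candles to the drying rack in order

ROBOT

A 7-joint arm with a two-finger parallel gripper is mounted at the origin on the work surface. World frame = base frame: x ahead of the robot, y to its left, z up, the work surface at z = 0. Lengths are in m, angles in rad, forces in N, time in s.
With the tool pointing down it reaches from about 0.425 to 0.95 m from the base axis. Payload 4.7 kg.
Tool frame: the origin (TCP) lies between the finger pads; the fingertips stand 25 mm ahead of it and the grasp point (between the pads) lies 6 mm ahead of it; x points along the fingers, z is the direction in which the jaws open and shut, and the axes are right-handed (so a half turn about x gives the same grasp; the last joint's range is limited). The gripper opens to 85 mm and grips with 20 to 120 N. Pads are 22 mm wide; open, the fingers measure 114 mm over their backs; the gripper's body (76 mm by 85 mm) begins 54 mm behind the grasp point. The pads swing forward as they close: fully open they stand 13 mm farther back than shut.
Start: joints at [1.099, 0.469, -0.049, 1.532, 0.024, 1.141, -0.082], TCP at [0.289, -0.61, 0.256] pointing down, gripper open.
Joint ranges: [-2.59, 2.59], [-0.33, 1.99], [-1.39, 1.29], [0.1, 2.45], [-1.04, 4.18], [0.21, 1.99], [-2.66, 2.66]. Speed limits (rad/s): [2.57, 2.57, 3.14, 3.14, 3.14, 3.14, 3.14].

INTERFACE

Orientations are given as a 3x3 rotation matrix whose columns are the frame's x, y, z axes.
In Python, from rig import * gives the robot as it stands. Calls block until the motion is done:
- movep(position, orientation): joint-space move of the TCP to a pose.
- move_l(position, attitude=None, feed=0.15, until_force=None): straight line of the TCP; attitude=None keeps the orientation; feed is the mean speed in m/s. With until_force (N) it stops when the force on the tool has changed by that much, and returns True; else False.
- move_joints(angles): joint-space move.
- command_gripper(opening, newtons=None): finger opening in m; newtons is the grip in N (None keeps the last); returns when the fingers have stopped.
- sleep(seconds).
- inverse_kinematics(position, orientation): joint angles nearest the present ones, or None.
- sense(): the state.
- camera(name): name is "scene" or "top" or "wrist"; returns (picture, depth): 420x560x3 uint8, red, green, blue; 420x560 float32, m along the optical axis (not along the pixel's ray), 0 where there is no reading.
- camera_params(name): a dict with "K" (3x3 intrinsics, pixels), "position" and "rotation" of the camera in the world; the wrist camera has in their place "tool_from_camera" (4x4, takes a point from camera to tool coordinates, whose origin is the TCP and whose axes are the tool frame's). Camera axes: x right, y down, z forward; pixel columns grow to the right and rows downward; lengths in m; the calibration is good to about 2 mm. The wrist camera is an equidistant fisheye: a pixel r from the principal point sees the ray r / f radians off the axis. A picture is of the moment at which its call begins: read the wrist's pose just before it. camera_params takes no time and is no camera call.
A pose or a line that the arm cannot do raises Unreachable and nothing moves.
- finish_job(): hands the job in, once; it reports no verdict.
The state is a dict: "time_s": time; "joint_pos": joint angles; "qd": joint speeds; "joint_efforts": joint torques, N m; "position": TCP position; "tcp_rot": TCP orientation; "wrist_force": force on the tool from outside, world axes, zero at the start; "ft_torque": the same for the moment, N m; "finger_gap": finger opening in m.
Only numpy, scipy, OpenCV 4.12 (cv2) and the standard library are available. Lean on these libraries where they do the work, as an engineer would, in place of code of your own. Each camera call takes 0.05 s, during which the arm holds its last target.

TASK

The four candles have been cranked up out of their moulds and stand in a row in the moulding frame. Move them all to the drying rack, one to a compartment and in the same order: the candle nearest the frame's crank goes in the compartment nearest the rack's handle, the next one beside it, and so on along the row. Set each one down upright, and do not drop a candle or tip one over.

Things in the scene. Friction and masses are not known exactly. Their poses are not given: they have to be found in the camera images.
- candle_thick: Cream wax candle, straight round stick with flat top, 34 mm diameter, 90 mm tall, 75 g. It stands upright in its mould, foot 12 mm deep in the collar; origin at the centre of its underside, z up the axis; a white wick, 6 mm thick, stands 7 mm out of its top. 
- candle_flared: Cream wax candle with a thicker upper half: 28 mm diameter up to 40 mm above its underside, widening to 36 mm at 56 mm and straight from there to its flat top; 90 mm tall, 70 g; grip it by the thick straight upper part. It stands upright in its mould, foot 12 mm deep in the collar; origin at the centre of its underside, z up the axis; a white wick, 6 mm thick, stands 7 mm out of its top. 
- candle_slim: Cream wax candle, slim straight round stick with flat top, 24 mm diameter, 90 mm tall, 40 g. It stands upright in its mould, foot 12 mm deep in the collar; origin at the centre of its underside, z up the axis; a white wick, 6 mm thick, stands 7 mm out of its top. 
- candle_domed: Cream wax candle, short and stout with domed top, 40 mm diameter up to 56 mm above its underside, 72 mm tall, 80 g; grip it on the straight part. It stands upright in its mould, foot 12 mm deep in the collar; origin at the centre of its underside, z up the axis; a white wick, 6 mm thick, stands 7 mm out of its top. 
- mould_thick: Aluminium mould mouth in which the thick candle stands at the start, bore 37 mm. Fixed on the frame's deck; origin at the centre of its underside; floor (on which the candle stands) 4 mm above the origin, collar lip 16 mm above it, round flange 58 mm across. 
- mould_flared: Aluminium mould mouth in which the flared candle stands at the start, bore 31 mm. Fixed on the frame's deck; origin at the centre of its underside; floor (on which the candle stands) 4 mm above the origin, collar lip 16 mm above it, round flange 58 mm across. 
- mould_slim: Aluminium mould mouth in which the slim candle stands at the start, bore 27 mm. Fixed on the frame's deck; origin at the centre of its underside; floor (on which the candle stands) 4 mm above the origin, collar lip 16 mm above it, round flange 58 mm across. 
- mould_domed: Aluminium mould mouth in which the domed candle stands at the start, bore 43 mm. Fixed on the frame's deck; origin at the centre of its underside; floor (on which the candle stands) 4 mm above the origin, collar lip 16 mm above it, round flange 58 mm across. 
- frame: Moulding frame: a fixed dark steel tank 342 x 122 mm with an aluminium deck 85 mm above the bench, which carries the four moulds in one row along its x axis, in any order. Origin at the centre of its underside; the crank with its wooden grip is on its +x end. The mould places lie at x = +105, +35, -35 and -105 mm (70 mm apart), y = 0; fingers have room on the y sides of a candle, not between candles.
- rack: Drying rack: a fixed pale wooden tray, 286 x 92 mm, with four open compartments in one row along its x axis. Origin at the centre of its underside (on the bench); the steel loop handle is on its -x end. Compartment centres at x = -105, -35, +35 and +105 mm (first is nearest the handle), y = 0; each is 64 x 80 mm inside (x by y), floor 20 mm above the origin, walls 6 mm thick with their top 36 mm above the origin. All compartments are empty at the start.
Mind the look-alikes: they are no part of the job. Leave any purple, red or yellow look-alike of the candle_flared alone.

How it is judged:
At the end, for the whole second after the job is handed in: Every candle stands in its own compartment (24 mm of its centre along the row, 32 mm across), in mould order, crank end to handle end; foot within 4 mm of the floor, leaning under 4.5 degrees, at rest, released (((x of mould_thick in the frame of frame between 0.09 and 0.12 m and x of candle_thick in the frame of rack between -0.129 and -0.081 m) or (x of mould_thick in the frame of frame between 0.02 and 0.05 m and x of candle_thick in the frame of rack between -0.059 and -0.011 m) or (x of mould_thick in the frame of frame between -0.05 and -0.02 m and x of candle_thick in the frame of rack between 0.011 and 0.059 m) or (x of mould_thick in the frame of frame between -0.12 and -0.09 m and x of candle_thick in the frame of rack between 0.081 and 0.129 m)) and y of candle_thick in the frame of rack between -0.032 and 0.032 m and z of candle_thick in the frame of rack between 0.016 and 0.024 m and angle between each of candle_thick, candle_flared, candle_slim, candle_domed's own z axis and vertical below 0.08 rad and linear speed of each of candle_thick, candle_flared, candle_slim, candle_domed below 0.02 m/s and contact force between each of candle_thick, candle_flared, candle_slim, candle_domed and the fingers below 0.05 N and ((x of mould_flared in the frame of frame between 0.09 and 0.12 m and x of candle_flared in the frame of rack between -0.129 and -0.081 m) or (x of mould_flared in the frame of frame between 0.02 and 0.05 m and x of candle_flared in the frame of rack between -0.059 and -0.011 m) or (x of mould_flared in the frame of frame between -0.05 and -0.02 m and x of candle_flared in the frame of rack between 0.011 and 0.059 m) or (x of mould_flared in the frame of frame between -0.12 and -0.09 m and x of candle_flared in the frame of rack between 0.081 and 0.129 m)) and y of candle_flared in the frame of rack between -0.032 and 0.032 m and z of candle_flared in the frame of rack between 0.016 and 0.024 m and ((x of mould_slim in the frame of frame between 0.09 and 0.12 m and x of candle_slim in the frame of rack between -0.129 and -0.081 m) or (x of mould_slim in the frame of frame between 0.02 and 0.05 m and x of candle_slim in the frame of rack between -0.059 and -0.011 m) or (x of mould_slim in the frame of frame between -0.05 and -0.02 m and x of candle_slim in the frame of rack between 0.011 and 0.059 m) or (x of mould_slim in the frame of frame between -0.12 and -0.09 m and x of candle_slim in the frame of rack between 0.081 and 0.129 m)) and y of candle_slim in the frame of rack between -0.032 and 0.032 m and z of candle_slim in the frame of rack between 0.016 and 0.024 m and ((x of mould_domed in the frame of frame between 0.09 and 0.12 m and x of candle_domed in the frame of rack between -0.129 and -0.081 m) or (x of mould_domed in the frame of frame between 0.02 and 0.05 m and x of candle_domed in the frame of rack between -0.059 and -0.011 m) or (x of mould_domed in the frame of frame between -0.05 and -0.02 m and x of candle_domed in the frame of rack between 0.011 and 0.059 m) or (x of mould_domed in the frame of frame between -0.12 and -0.09 m and x of candle_domed in the frame of rack between 0.081 and 0.129 m)) and y of candle_domed in the frame of rack between -0.032 and 0.032 m and z of candle_domed in the frame of rack between 0.016 and 0.024 m); the robot touches nothing.
It fails at once if a candle is tipped over (leans more than 35 degrees) (angle between any of candle_thick, candle_flared, candle_slim, candle_domed's own z axis and vertical above 0.6 rad).
It fails at once if a candle is dropped (falls free of the fingers faster than 0.6 m/s) ((contact force between candle_thick and the fingers below 0.02 N and linear speed of candle_thick above 0.6 m/s) or (contact force between candle_flared and the fingers below 0.02 N and linear speed of candle_flared above 0.6 m/s) or (contact force between candle_slim and the fingers below 0.02 N and linear speed of candle_slim above 0.6 m/s) or (contact force between candle_domed and the fingers below 0.02 N and linear speed of candle_domed above 0.6 m/s)).
It also fails if it takes over 131 s, if anything falls off the work surface, if the arm or the gripper's body presses on something with over 40 N, if the wrist force passes 120 N, or if a joint passes its speed limit or range.

## Working session

There is one attempt and no reset: what is moved stays moved. The work goes in short steps, each a Python script; the robot and the scene stay as the last script left them, time stands still between calls to the robot, and variables do not carry over. Pictures are saved under pics/ and viewed, and the job is handed in when it is done.

```bash
ls; mkdir -p pics; python3 - <<'E'
from rig import *
import cv2,numpy as np
for n in("scene","top"):
    p,d=camera(n); cv2.imwrite(f"pics/{n}0.png",p[:,:,::-1]); np.save(f"{n}0.npy",d)
    print(n,camera_params(n))
print(sense())
E
```

```text
pics
scene {'K': array([[414.15817728,   0.        , 279.75626426],
       [  0.        , 414.15817728, 207.49654955],
       [  0.        ,   0.        ,   1.        ]]), 'position': array([ 1.01725625, -0.37472453,  0.60603865]), 'rotation': array([[ 0.54414335,  0.55405713, -0.63002278],
       [ 0.83893738, -0.35073115,  0.41613908],
       [ 0.00959621, -0.75498898, -0.65566726]])}
top {'K': array([[410.62326055,   0.        , 281.10599319],
       [  0.        , 410.62326055, 212.52568491],
       [  0.        ,   0.        ,   1.        ]]), 'position': array([ 0.42032659, -0.02921672,  1.02768673]), 'rotation': array([[ 2.13073053e-02, -9.92580739e-01,  1.19705786e-01],
       [-9.99772700e-01, -2.12426609e-02,  1.81617102e-03],
       [ 7.40173034e-04, -1.19717274e-01, -9.92807749e-01]])}
{'time_s': 0.1, 'joint_pos': array([ 1.0991011 ,  0.46937351, -0.04861405,  1.53357086,  0.02410902,
        1.14103072, -0.08230303]), 'qd': array([ 7.40464187e-04, -1.39236110e-03,  7.03825648e-04, -1.80860705e-03,
       -1.65760923e-04,  1.65499790e-03,  3.34593134e-05]), 'joint_efforts': array([ 1.62233810e-03, -5.11516464e+01, -4.66487696e-02, -2.38389677e+01,
        1.07632429e-02,  4.43449084e-03,  3.82385042e-05]), 'position': array([ 0.28902735, -0.60945003,  0.25535935]), 'tcp_rot': array([[-8.26589908e-04,  9.03537491e-01,  4.28508248e-01],
       [ 1.59494482e-03,  4.28509041e-01, -9.03536086e-01],
       [-9.99998386e-01, -6.34068010e-05, -1.79529369e-03]]), 'wrist_force': array([-0.58778943,  0.51645035, -0.33781127]), 'ft_torque': array([-0.00439427,  0.02132608,  0.02402479]), 'finger_gap': 0.08569866363349037}
```

View pics/scene0.png

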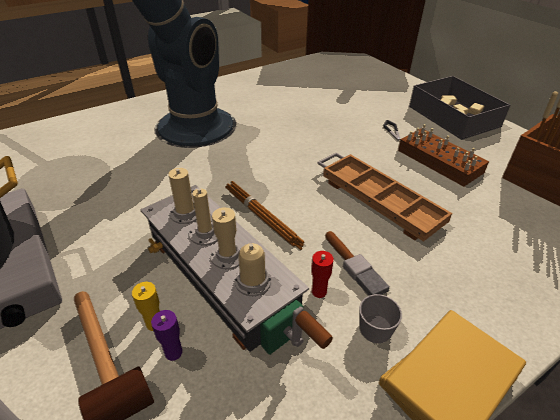

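View pics/top0.png

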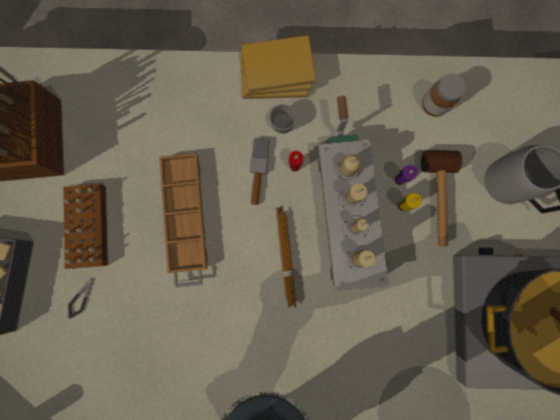

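The top view shows the frame at (350,213) with its green crank at (342,130). From the crank end the candles are at (350,165), (357,192), (360,227) and (365,259). The rack is at (183,213) with its handle at (188,278). The red (296,160), purple (406,174) and yellow (411,202) sticks are look-alikes and not in the moulds. I'll enlarge both to confirm the order.

```bash
python3 - <<'E'
import cv2
a=cv2.imread("pics/top0.png"); s=cv2.imread("pics/scene0.png")
cv2.imwrite("pics/c_frame.png",cv2.resize(a[125:295,300:440],None,fx=3.5,fy=3.5,interpolation=2))
cv2.imwrite("pics/c_rack.png",cv2.resize(a[145:295,140:240],None,fx=4,fy=4,interpolation=2))
cv2.imwrite("pics/c_sc.png",cv2.resize(s[160:350,130:340],None,fx=3.1,fy=3.1,interpolation=2))
E
```

```text
(no output)
```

View pics/c_frame.png

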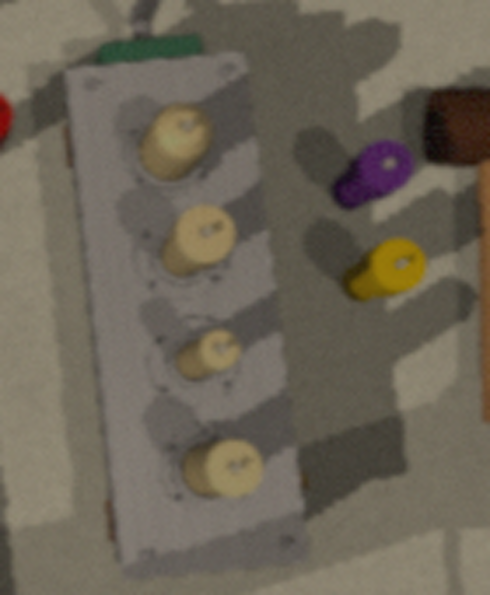

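View pics/c_rack.png

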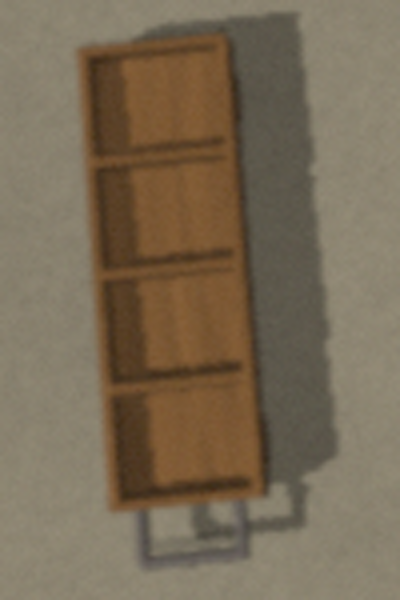

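View pics/c_sc.png

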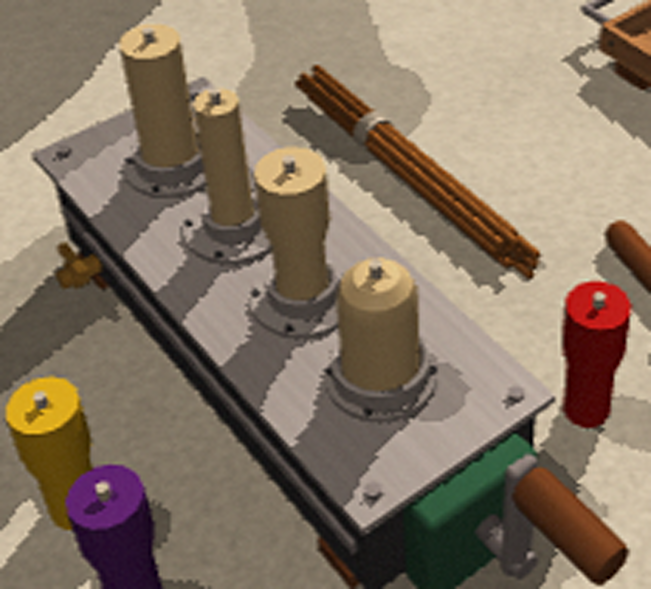

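```bash
cat > h.py <<'E'
import numpy as np, cv2
def ray(cp,u,v,z):
    K=cp["K"]; d=cp["rotation"]@np.array([(u-K[0,2])/K[0,0],(v-K[1,2])/K[1,1],1]); p=cp["position"]
    return p+d*(z-p[2])/d[2]
def proj(cp,P):
    q=cp["rotation"].T@(np.array(P)-cp["position"]); return (cp["K"]@(q/q[2]))[:2]
E
python3 - <<'E'
from rig import *
from h import *
cp=camera_params("top")
def rect(c,s,o,z):
    P=np.array([ray(cp,o[0]+(u+.5)/s-.5,o[1]+(v+.5)/s-.5,z) for u,v in c]); print(P.round(4)); 
    ax=(P[0]+P[1]-P[2]-P[3])/2; print("centre",P.mean(0).round(4),"len",np.linalg.norm(ax),"w",np.linalg.norm(P[0]+P[3]-P[1]-P[2])/2,"ang far",np.arctan2(ax[1],ax[0]))
rect([(68,70),(245,55),(307,545),(123,578)],3.5,(300,125),.085)
rect([(78,48),(228,35),(267,495),(110,510)],4,(140,145),.036)
for n,u,v,z in(("flared",203,236,.179),("slim",220,351,.179),("thick",235,468,.179),("domedwick",186,126,.165)):
    print(n,ray(cp,300+(u+.5)/3.5-.5,125+(v+.5)/3.5-.5,z).round(4))
d=np.load("top0.npy")
for u,v in((358,190),(362,225),(367,258),(340,230),(185,225)):
    zz=d[v,u];K=cp["K"];print(u,v,(cp["position"]+cp["rotation"]@(zz*np.array([(u-K[0,2])/K[0,0],(v-K[1,2])/K[1,1],1]))).round(4))
E
```

```text
[[ 0.6972 -0.1136  0.085 ]
 [ 0.7102 -0.233   0.085 ]
 [ 0.3842 -0.2717  0.085 ]
 [ 0.3607 -0.1526  0.085 ]]
centre [ 0.5381 -0.1927  0.085 ] len 0.33351284310652174 w 0.12061662756976227 ang far 0.11672009429932768
[[0.6726 0.2771 0.036 ]
 [0.6829 0.1848 0.036 ]
 [0.4015 0.1485 0.036 ]
 [0.3906 0.2419 0.036 ]]
centre [0.5369 0.2131 0.036 ] len 0.28395532185268374 w 0.09345207486319843 ang far 0.12617368032275367
flared [ 0.5692 -0.187   0.179 ]
slim [ 0.5004 -0.197   0.179 ]
thick [ 0.4316 -0.2057  0.179 ]
domedwick [ 0.6399 -0.1793  0.165 ]
358 190 [ 0.5723 -0.1863  0.1867]
362 225 [ 0.4997 -0.1951  0.1838]
367 258 [ 0.4322 -0.2043  0.1877]
340 230 [ 0.4964 -0.1639  0.0848]
185 225 [0.5057 0.2083 0.0211]
```

Order confirmed from the crank end: domed, flared, slim, thick. The scene and top views agree on this. Next I cross-check the fitted positions by projecting them into the scene camera.

```bash
cat >> h.py <<'E'
A=.126
ex=np.array([np.cos(A),np.sin(A),0]); ey=np.array([-np.sin(A),np.cos(A),0])
FC=np.array([.5353,-.1923,0]); RC=np.array([.5369,.2131,0])
FX=dict(domed=.105,flared=.035,slim=-.035,thick=-.105)
RX=dict(domed=-.105,flared=-.035,slim=.035,thick=.105)
TOP=dict(domed=.072,flared=.09,slim=.09,thick=.09)
RAD=dict(domed=.02,flared=.018,slim=.012,thick=.017)
E
python3 - <<'E'
from rig import *
from h import *
out=[]
for n in("scene","top"):
    cp=camera_params(n); im=cv2.imread(f"pics/{n}0.png"); S=4
    im=cv2.resize(im,None,fx=S,fy=S,interpolation=2)
    def pt(P): return tuple(int(x) for x in ((proj(cp,P)+.5)*S-.5))
    t=np.linspace(0,2*np.pi,60)
    for k in FX:
        h=.089+(TOP[k] if k!="domed" else .056); c=FC+FX[k]*ex+[0,0,h]
        for a in t: cv2.circle(im,pt(c+RAD[k]*np.array([np.cos(a),np.sin(a),0])),1,(0,0,255),-1)
        cv2.circle(im,pt(FC+FX[k]*ex+[0,0,.089+TOP[k]]),2,(255,0,0),-1)
    for X,Y,C,z in((.143,.046,RC,.036),(.171,.061,FC,.085)):
        q=[pt(C+sx*X*ex+sy*Y*ey+[0,0,z]) for sx,sy in((1,1),(1,-1),(-1,-1),(-1,1))]
        cv2.polylines(im,[np.array(q)],True,(0,255,0),1)
    if n=="scene":
        cv2.imwrite("pics/o1.png",im[650:1240,550:1230]); cv2.imwrite("pics/o2.png",im[600:960,1250:1830])
    else: cv2.imwrite("pics/o3.png",im[540:1140,1240:1600]);cv2.imwrite("pics/o4.png",im[580:1180,600:900])
E
```

```text
(no output)
```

View pics/o1.png

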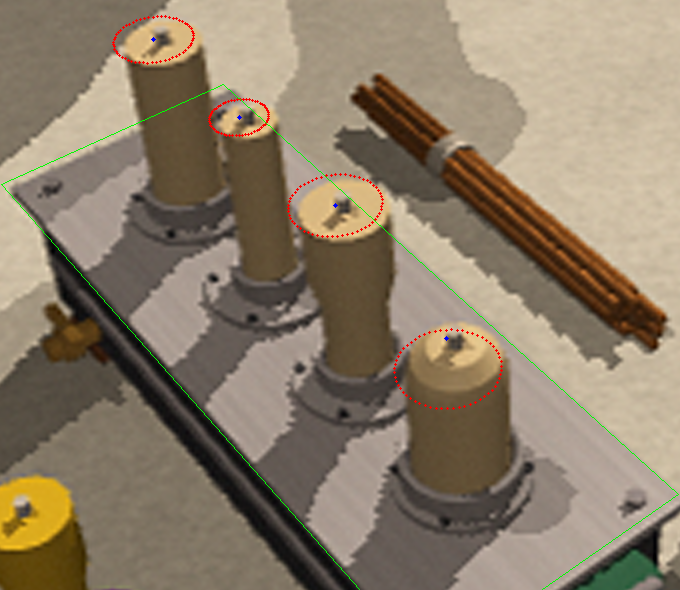

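View pics/o2.png

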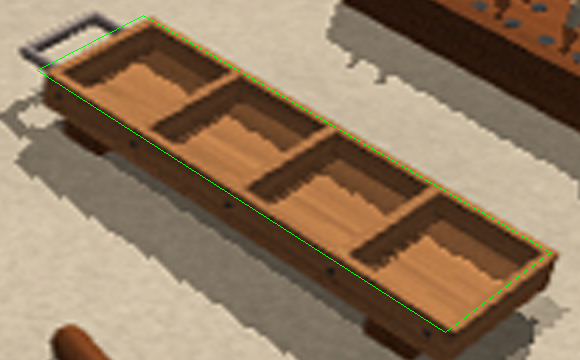

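View pics/o3.png

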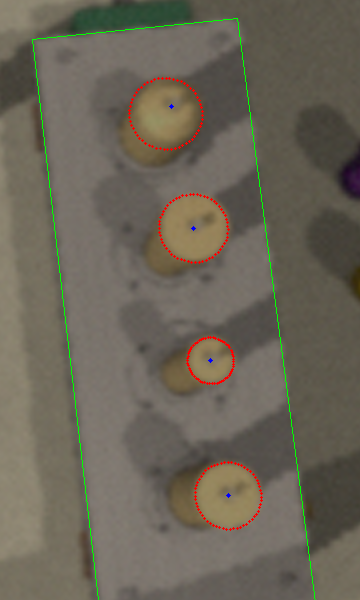

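View pics/o4.png

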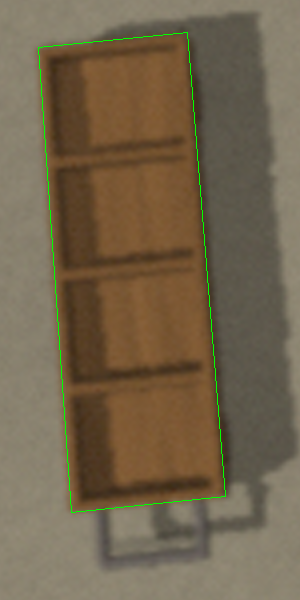

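The overlay fits the top view to about 1 px. The scene view is offset by about 2 px (~3 mm), which is within the calibration error, so I split the difference. Starting with the domed candle.

```bash
cat >> h.py <<'E'
FC=FC+np.array([.001,.0013,0]); RC=RC+np.array([.0007,.001,0])
x=np.array([0,0,-1.]); z=-ey; R=np.column_stack([x,np.cross(z,x),z])
GH=dict(domed=.041,flared=.072,slim=.056,thick=.056)
def grab(k):
    from rig import movep,move_l,command_gripper,sense
    p=FC+FX[k]*ex; zt=.089+GH[k]+.006
    command_gripper(2*RAD[k]+.036)
    movep(p+[0,0,.27],R); move_l(p+[0,0,zt],feed=.12)
    f0=sense()["wrist_force"]; command_gripper(0.,30)
    s=sense(); print(k,"gap",s["finger_gap"],"dF",(s["wrist_force"]-f0).round(2),"pos",s["position"].round(4),p.round(4),zt,"t",s["time_s"])
def lift(k):
    from rig import move_l,sense
    p=FC+FX[k]*ex; zt=.089+GH[k]+.006
    move_l(p+[0,0,zt+.03],feed=.06); move_l(p+[0,0,zt+.125],feed=.15)
    s=sense(); print("lifted gap",s["finger_gap"],s["wrist_force"].round(2),s["time_s"])
def place(k,down=True):
    from rig import move_l,sense,command_gripper
    p=RC+RX[k]*ex; zt=.020+GH[k]+.006
    move_l(p+[0,0,zt+.194],feed=.2)
    move_l(p+[0,0,zt+.006],feed=.12)
    r=move_l(p+[0,0,zt-.006],feed=.015,until_force=3)
    s=sense(); print("touch",r,s["position"].round(4),zt,s["wrist_force"].round(2),"gap",s["finger_gap"],s["time_s"])
def release(k):
    from rig import move_l,sense,command_gripper
    command_gripper(2*RAD[k]+.010)
    q=sense()["position"]; move_l(q+[0,0,.1],feed=.12); print(sense()["time_s"])
def snap(n,f,c=None,s=1):
    from rig import camera
    p,d=camera(n); p=p[:,:,::-1]
    if c: p=p[c[1]:c[3],c[0]:c[2]]
    cv2.imwrite(f"pics/{f}.png",cv2.resize(np.ascontiguousarray(p),None,fx=s,fy=s,interpolation=2))
E
python3 - <<'E'
from rig import *
from h import *
grab("domed"); snap("scene","g1",(150,130,380,330),3)
E
```

```text
domed gap 0.03905787887739198 dF [-0.06 -0.46  2.74] pos [ 0.6409 -0.1779  0.1367] [ 0.6405 -0.1778  0.    ] 0.136 t 4.05
```

View pics/g1.png

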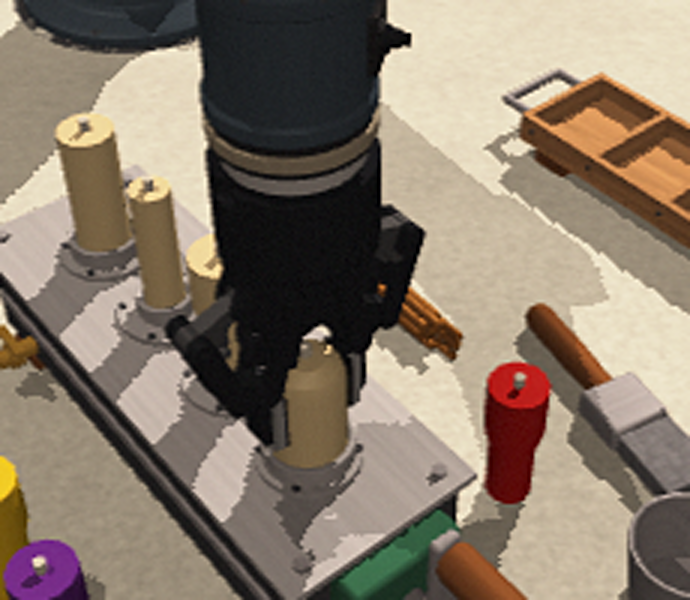

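The jaws hold the domed candle at (315,410) squarely on its straight part, with a gap of 39 mm and small side force. I'll lift and place it.

```bash
python3 - <<'E'
from rig import *
from h import *
lift("domed"); place("domed"); snap("scene","p1",(290,60,500,240),3)
E
```

```text
lifted gap 0.039081902635876554 [ 0.95 -0.27 -1.45] 5.5333
touch True [0.4336 0.2009 0.0677] 0.067 [-0.12 -0.52  4.22] gap 0.039322428617438385 10.0417
```

View pics/p1.png

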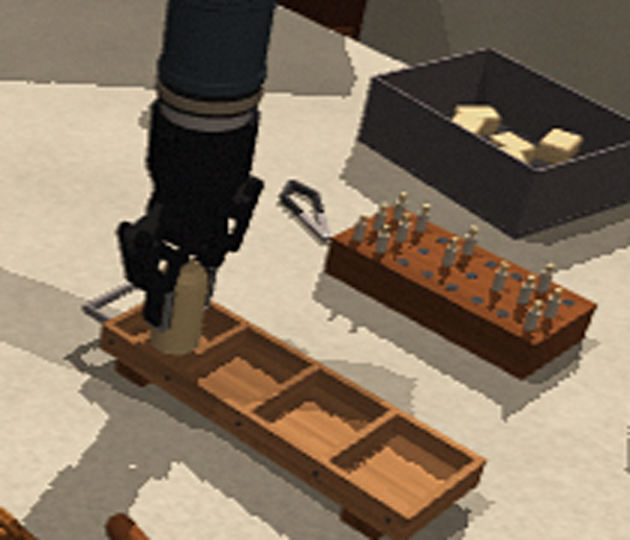

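Contact came at the expected floor height, with the candle in the handle-end compartment at (178,340). Releasing it.

```bash
python3 - <<'E'
from rig import *
from h import *
release("domed"); snap("scene","r1",(310,140,460,240),4.5)
E
```

```text
11.3417
```

View pics/r1.png

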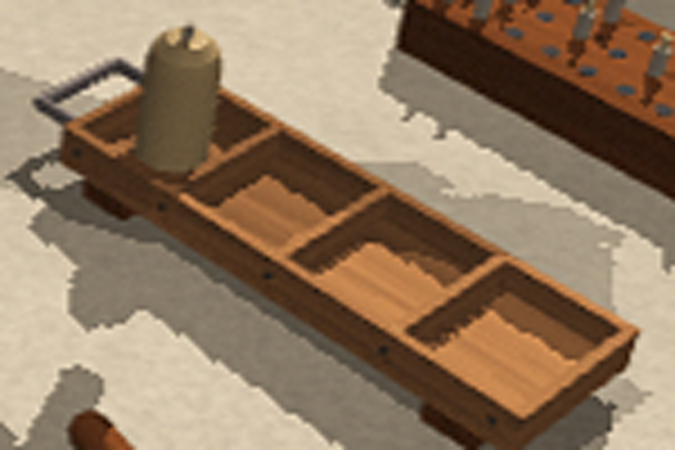

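The domed candle stands upright at (178,110) in the first compartment. Flared is next.

```bash
python3 - <<'E'
from rig import *
from h import *
grab("flared"); snap("scene","g2",(150,130,380,330),3); 
E
```

```text
flared gap 0.03519231275315049 dF [-1.43 -0.93  2.48] pos [ 0.5714 -0.1867  0.1678] [ 0.571  -0.1866  0.    ] 0.16699999999999998 t 14.725
```

View pics/g2.png

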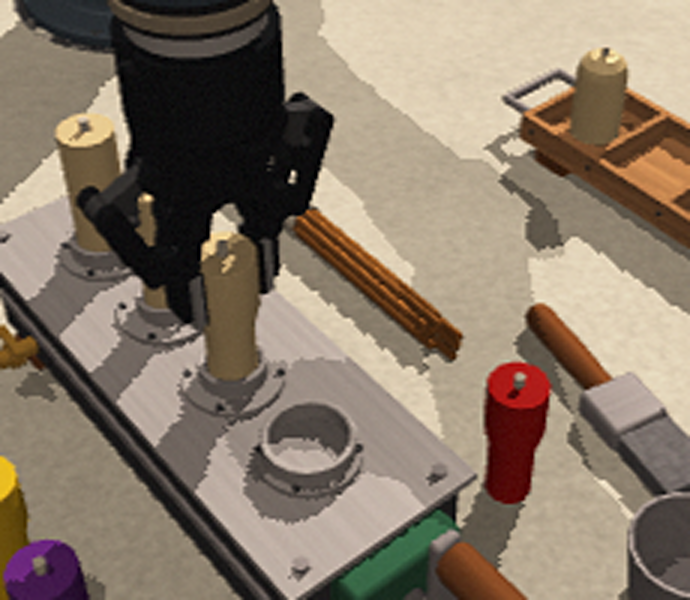

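The flared candle is held upright at (230,300) by its thick upper part, gap 35 mm. The domed one still stands in the rack.

```bash
python3 - <<'E'
from rig import *
from h import *
lift("flared"); place("flared"); snap("scene","p2",(310,90,460,240),4); release("flared"); snap("scene","r2",(310,120,460,240),4)
E
```

```text
lifted gap 0.03499222070088415 [ 0.24 -0.76 -0.85] 16.2083
touch True [0.5031 0.2097 0.0987] 0.098 [ 0.1  -0.17  5.29] gap 0.035701470403234764 20.5667
21.8667
```

View pics/r2.png

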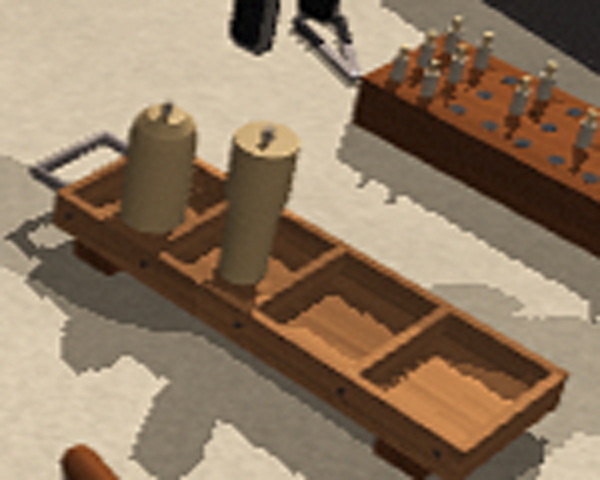

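Flared sits in the second compartment at (258,205) and appears slightly slanted. I'll compare that with the projection of a true vertical.

```bash
python3 - <<'E'
from rig import *
from h import *
cp=camera_params("scene")
for k,p in(("flared",[.5031,.2097]),("domed",[.4336,.2009])):
  for h in(.02,.02+TOP[k]): print(k,h,(proj(cp,[*p,h])-[310,120])*4)
snap("scene","r2b",(340,135,400,200),9)
E
```

```text
flared 0.02 [235.81188131 267.45723574]
flared 0.11 [261.00862413 135.85621207]
domed 0.02 [145.85075159 211.61536366]
domed 0.092 [160.40227725 109.33221664]
```

View pics/r2b.png

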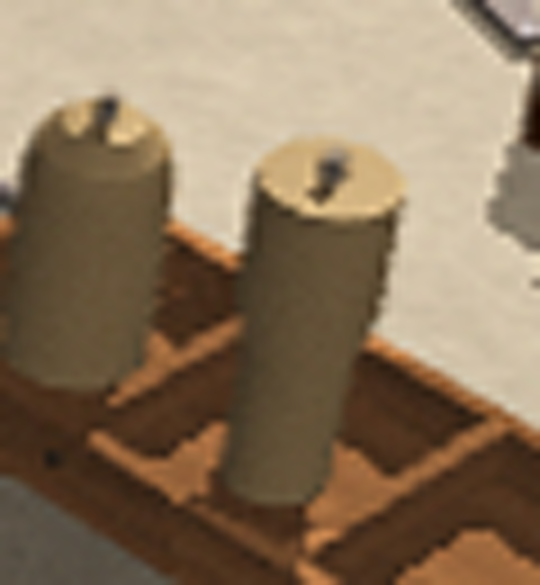

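The lean in the image matches the predicted vertical: expected 25 px across and 131 px up, observed about 24 and 130. So both stand upright. On to slim.

```bash
python3 - <<'E'
from rig import *
from h import *
grab("slim"); snap("scene","g3",(120,130,350,330),3); 
E
```

```text
slim gap 0.022226506266328393 dF [-0.98 -0.11  3.09] pos [ 0.5019 -0.1955  0.1516] [ 0.5016 -0.1954  0.    ] 0.151 t 25.3333
```

View pics/g3.png

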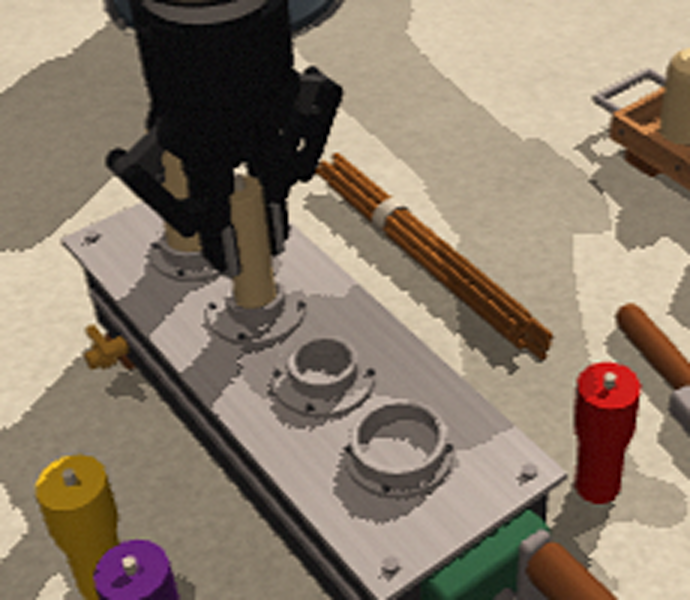

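Slim is gripped upright at (252,240), gap 22 mm.

```bash
python3 - <<'E'
from rig import *
from h import *
lift("slim"); place("slim"); release("slim"); snap("scene","r3",(310,120,460,240),4)
E
```

```text
lifted gap 0.022322108776466516 [ 0.04 -0.66 -0.12] 26.8167
touch True [0.5725 0.2185 0.0826] 0.082 [-0.67 -1.04  3.86] gap 0.022146753116715216 31.2667
32.525
```

View pics/r3.png

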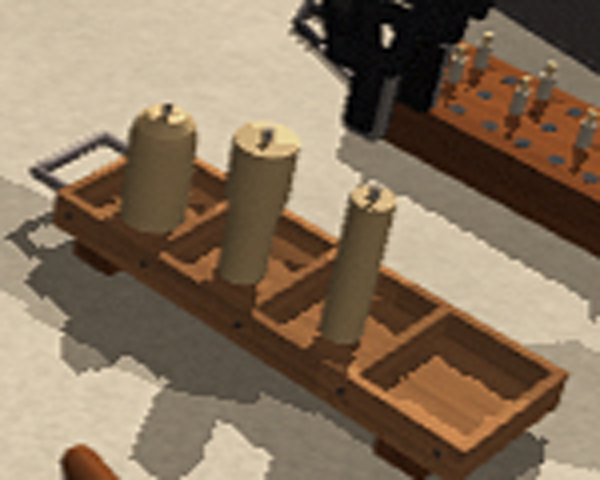

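Slim stands upright in the third compartment at (355,265). Thick is last.

```bash
python3 - <<'E'
from rig import *
from h import *
grab("thick"); snap("scene","g4",(100,110,330,310),3); 
E
```

```text
thick gap 0.032435211767966134 dF [-0.17  0.1   5.51] pos [ 0.4325 -0.2044  0.1516] [ 0.4321 -0.2042  0.    ] 0.151 t 36.2417
```

View pics/g4.png

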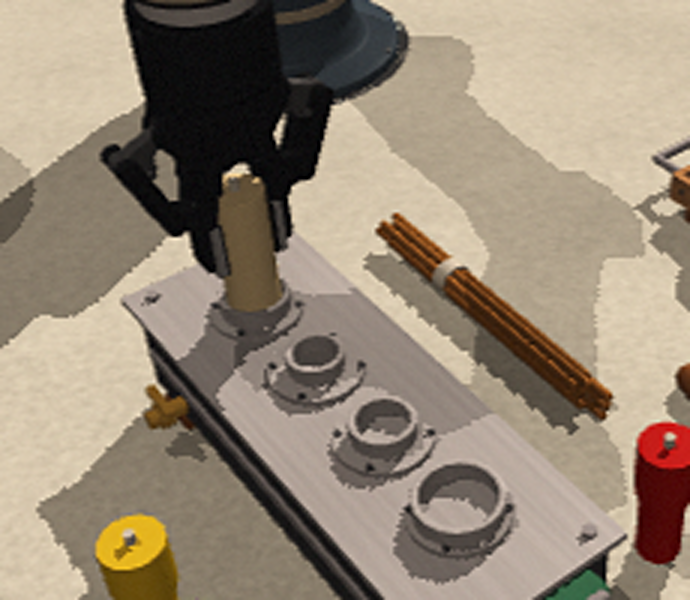

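Thick is held upright at (250,245), gap 32 mm.

```bash
python3 - <<'E'
from rig import *
from h import *
lift("thick"); place("thick"); release("thick")
q=sense()["position"]; move_l(q+[0,0,.08]); movep([.5,0,.35],R)
snap("scene","r4",(310,110,460,240),4); snap("top","r4t",(140,140,400,300),3); print(sense()["wrist_force"],sense()["time_s"])
cp=camera_params("scene")
for k in RX:
  p=RC+RX[k]*ex
  print(k,[((proj(cp,p+[0,0,h])-[310,110])*4).round() for h in(.02,.02+TOP[k])])
E
```

```text
lifted gap 0.0325518056988672 [-0.57  0.72 -0.83] 37.725
touch True [0.6419 0.2273 0.0827] 0.082 [-0.23 -0.71  5.14] gap 0.032506089837699495 42.475
43.7333
[ 0.2806112   0.324339   -0.37201789] 45.5917
domed [array([146., 251.]), array([160., 149.])]
flared [array([236., 307.]), array([261., 176.])]
slim [array([333., 368.]), array([366., 234.])]
thick [array([440., 434.]), array([483., 299.])]
```

View pics/r4.png

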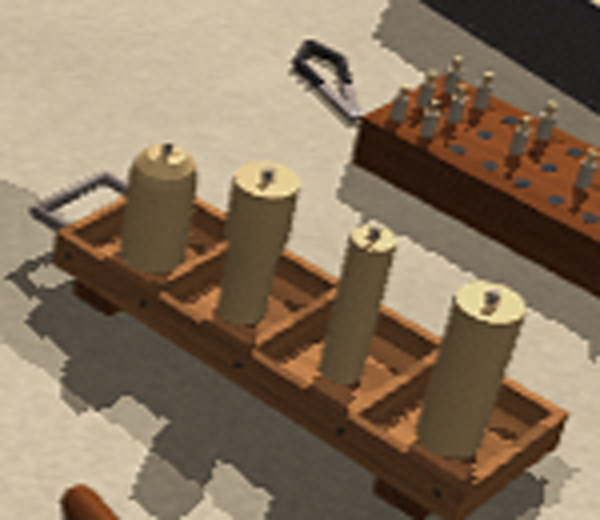

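View pics/r4t.png

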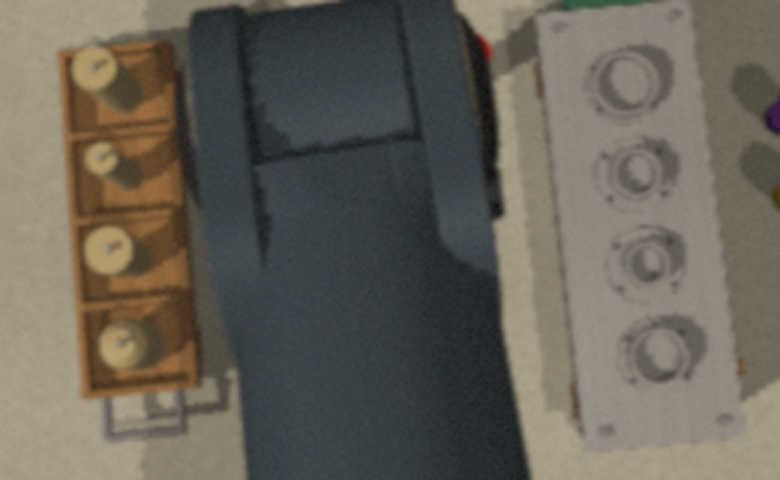

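All four stand upright in the right order from the handle: domed, flared, slim, thick. The moulds are empty and the arm is clear.

```bash
python3 - <<'E'
from rig import *
finish_job()
E
```

```text
the job is handed in; nothing more can be done
```

All four candles are in the drying rack and the job is handed in, at about 46 s of the 131 s allowed. From the handle end they stand domed, flared, slim, thick, the same order as they stood from the crank.

- **Placing:** each candle touched down within about 1 mm of the expected floor height. In the last scene picture each top and foot lies where an upright candle at its compartment centre would appear, within about 2 mm to 4 mm.
- **Final state:** the last top view shows all four moulds empty, one candle per compartment, and the arm clear of everything. I never reached for the red, purple or yellow look-alikes.
- **Disagreement:** the two cameras differed by about 3 mm on the frame and candle positions, and slightly less on the rack. I used a value in between, and every grasp and placing went cleanly with it.

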